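# Turn the tie reel until its threading stem points up

### The job

Turn the upright tie-ribbon reel on its stand until its threading stem (the short funnel-mouthed tube on the end of one spoke) points straight up, by pushing one spoke after another with a fingertip or the outside of the fingers. Nothing is gripped: do not take a spoke between the fingers, do not touch the stem itself, and do not shift or tip the stand or the things round it. Leave the reel standing still and come clear of it.

Things in the scene. Friction and masses are not known exactly. Their poses are not given: they have to be found in the camera images.
- stand: Tie-ribbon reel stand: a steel base plate about 200 x 200 mm, top 18 mm above the table, with a grey post 40 mm wide behind the reel (49 to 71 mm behind the reel's middle, 225 mm tall). Stands loose, 3 kg. Origin at table height below the reel's centre; z up, x along the axle from the reel's front to the post, y to the left seen from the front.
- hub (a point): Centre of the reel, on the level axle, 195 mm above the table. It stands upright, square to the stand's x axis: a ribbon drum 124 mm across and 32 mm thick, and four equal flat metal spokes 90 degrees apart that reach 130 mm from the axle, each 22 mm wide along the axle and 10 mm thick, with a round cross bar at its end (12 mm thick, 48 mm long along the axle).
- reel (a joint): Turn of the reel about its axle in rad, not wrapped, between 1.4 and 4.9 at the start. 0 (or 2 pi) = threading stem straight up; grows clockwise as seen from the front (pi/2 = stem to the stand's -y side, the right). Turns freely both ways at least one full turn, with a friction of about 0.15 N m that stops it where it is left.
- stem: Threading stem: a short steel tube with a funnel mouth, 36 mm long and at most 22 mm across, on the end of spoke 0 and pointing straight outward. Origin at its root, 130 mm from the axle; z axis along it, outward. Not to be touched.
- spoke0 (a point): End of spoke 0 (centre of its outer end, 130 mm from the axle). Site z axis points outward along the spoke, x along the axle (away from the front), y across the spoke's 10 mm thickness. This is the spoke that carries the threading stem.
- spoke1 (a point): End of spoke 1 (centre of its outer end, 130 mm from the axle). Site z axis points outward along the spoke, x along the axle (away from the front), y across the spoke's 10 mm thickness. Lies 90 degrees clockwise from the stem spoke, seen from the front.
- spoke2 (a point): End of spoke 2 (centre of its outer end, 130 mm from the axle). Site z axis points outward along the spoke, x along the axle (away from the front), y across the spoke's 10 mm thickness. Lies 180 degrees clockwise from the stem spoke, seen from the front.
- spoke3 (a point): End of spoke 3 (centre of its outer end, 130 mm from the axle). Site z axis points outward along the spoke, x along the axle (away from the front), y across the spoke's 10 mm thickness. Lies 270 degrees clockwise from the stem spoke, seen from the front.
- tie_tub: Bystander: small round tub, 70 mm across, 45 mm high; origin under its centre.
- label_roll: Bystander: white roll, 92 mm across, 52 mm high, standing on end; origin under its centre.
- date_stamp: Bystander: black hand date stamp standing upright, 35 x 46 x 100 mm; origin under its centre.
- tally_counter: Bystander: small hand tally counter, 68 x 55 x 24 mm; origin under its centre.
- steel_scoop: Bystander: steel scoop, 206 mm long, 32 mm high; origin under its centre.
- tray_side: Bystander: filled food tray, 206 x 256 x 67 mm, on the right of the table; origin under its centre.

How it is judged:
By the outcome, as a careful person would: the job done as asked, in the order asked, and still so for the second after the job is handed in, with the robot touching nothing.
It also fails if it takes over 48 s, if anything falls off the work surface, if the arm or the gripper's body presses on something with over 40 N, if the wrist force passes 120 N, or if a joint passes its speed limit or range.

### The arm

A 6-joint arm with a two-finger parallel gripper is mounted at the origin on a cart in front of the work surface, level with it; the furniture and walls round the work are solid. World frame = base frame: x ahead of the robot, y to its left, z up, the work surface at z = 0. Lengths are in m, angles in degrees, forces in N, time in s.
With the tool pointing down it reaches from about 0.25 to 0.725 m from the base axis. Payload 9.7 kg.
Tool frame: the origin (TCP) lies at the very end of the fingers, on their centre line; the grasp point (between the pads) lies grasp_offset behind it (grasp_offset is the distance from the TCP to the grasp point, in m); z points along the fingers, y is the line along which they close (so a half turn about z gives the same grasp; the last joint's range is limited). The gripper opens to 85 mm and grips with 20 to 120 N. Pads are 22 mm wide; open, the fingers measure 114 mm over their backs; the gripper's body (76 mm by 85 mm) begins 54 mm behind the grasp point. The pads swing forward as they close: fully open they stand 13 mm farther back than shut.
Start: joints at [0, 4.979, 10.078, 95.1, 0, 90], TCP at [0.55, -0, 0.231] pointing down, gripper open.
Joint ranges: [-179.16, 179.16], [-48.56, 103.87], [-65.8, 70.77], [-126.05, 130.52], [-82.76, 87.17], [-180, 180]. Speed limits (degrees/s): [127.2, 127.2, 147.25, 180, 180, 180].

### API

Orientations are given as [roll, pitch, yaw] about the fixed x, y, z axes, in that order (R = Rz(yaw) Ry(pitch) Rx(roll)).
In Python, from workcell import get_obs, camera, calibration, job_done, recognise, cut_out, mark_of, grasp_offset gives the robot as it stands.
- The arm moves only by the tool servo_tool, never from a script. Its argument "moves" is a list of rows, each a list of 3 entries, a list of its own where there are three numbers: the turn, a rotation vector about the tool's x, y, z in degrees, then the shift along the tool's x, y, z in m, then the opening in per cent of the stroke, from 0 (shut) to 100 (fully open). In form: [[[ax, ay, az], [x, y, z], claw], ...]. A call has 1 to 12 rows; each row shifts and turns the commanded pose from where the row before left it, along the tool's axes as they then stand; what a row does not reach is not made up. A row lasts 1/10 s, in which the tool goes at most 50 mm and 8.59 degrees, less where a joint would pass 70% of its speed; a pose out of reach is approached as far as the arm can. A call is refused whole if a number of a shift passes 0.05 or a number of a turn 8.59, either way. A call with a gripper value outside its range is refused whole. The fingers move at their own pace and stop on an object; "force" is the grip in N (left out, the last holds). Time passes only in rows, so rows that do not move let the fingers close. It gives the time, the measured TCP pose, the force, the opening and the grip force at its end, in the units of the state.
- get_obs(): the state, without advancing time (a new reading comes with each control period).
- camera(name): name is "scene" or "side" or "wrist"; returns (picture, depth): 384x512x3 uint8, red, green, blue; 384x512 float32, m along the optical axis (not along the pixel's ray), 0 where there is no reading.
- calibration(name): a dict with "camera_matrix" (3x3 intrinsics, pixels), "R" (3x3) and "t" (3): a world point X has camera coordinates R X + t. Camera axes: x right, y down, z forward; pixel columns grow to the right and rows downward; lengths in m; the calibration is good to about 2 mm. A picture is of the moment at which its call begins: read the wrist's pose just before it. calibration takes no time and is no camera call; for the wrist camera it gives the pose at the moment of the call.
- job_done(): hands the job in; it is judged then, once.
Trained networks look in the newest picture that a camera, given by its name, has taken for a name from the list of things; names that differ only in an ending like _2 or _b are one class to them, and where a whole thing is asked for, a point or a joint stands for the part that bears it (a point fixed in the world has none). Each returns a list of dicts, best first, with "score" (0 to 1); they miss things now and then, are a little off and sometimes report something else, mostly with a low value. They report only what shows in the picture. A call takes as long as a camera call.
- recognise(name, camera): "xyz" ([x, y, z] in m, in the coordinates of the camera as it stood for that picture, good to about 4 mm: the middle of the surface that is visible of it).
- cut_out(name, camera): "mask" (384x512 bool, what is visible of it).
- mark_of(name, camera): "xyz" ([x, y, z] in m, in the coordinates of the camera as it stood for that picture, good to about 4 mm: a listed point, or the origin of a listed thing).
The state is a dict: "time": time; "q": joint angles; "qd": joint speeds; "joint_efforts": joint torques, N m; "ee_pos": TCP position; "tcp_rot": TCP orientation; "wrist_force": force on the tool from outside, world axes, zero at the start; "torque": the same for the moment, N m; "opening": finger opening in m; "grasp_force": force on a finger pad.
Only numpy, scipy, OpenCV 4.12 (cv2) and the standard library are available. Lean on these libraries where they do the work, as an engineer would, in place of code of your own. Each camera call takes 0.05 s, during which the arm holds its last target. There are 200 camera calls.

## Working session

There is one attempt and no reset: what is moved stays moved. The work goes in short steps, Python scripts to look and compute and a tool call to move; the robot and the scene stay as the last step left them, time stands still between calls to the robot, and variables do not carry over. Pictures are saved under pics/ and viewed, at most 10 in all, crops included, and the job is handed in when it is done.

Besides the shell and the picture viewer there is one more tool, called after "Call:" in YAML: its name, and indented under it one key for each argument. servo_tool: Moves the arm, as the interface text tells. Its arguments: {"type":"object","properties":{"moves":{"type":"array"},"force":{"type":"number"}},"required":["moves"]}

```bash
mkdir -p pics; cat > h.py <<'E'
import numpy as np, cv2
from workcell import *
def look(c,names,fn=None):
    p,d=camera(c); K=calibration(c); R=np.array(K["R"]);t=np.array(K["t"])
    if fn: cv2.imwrite("pics/"+fn,p[:,:,::-1])
    out={}
    for n in names:
        m=mark_of(n,c)
        for r in m[:1]:
            x=R.T@(np.array(r["xyz"])-t); uv=np.array(K["camera_matrix"])@r["xyz"]; 
            print(c,n,round(r["score"],2),x.round(3),(uv[:2]/uv[2]).round())
            out[n]=x
    return out
E
python3 - <<'E'
from h import *
S=["stand","hub","stem","spoke0","spoke1","spoke2","spoke3"]
look("scene",S+["tie_tub","label_roll","date_stamp","tally_counter","steel_scoop","tray_side"],"s1.png")
look("side",S,"d1.png")
o=get_obs();print(o["time"],o["ee_pos"],o["tcp_rot"],o["wrist_force"],grasp_offset)
E
```

```text
scene stand 0.68 [ 0.501  0.087 -0.003] [211. 221.]
scene hub 0.92 [0.506 0.09  0.195] [209. 169.]
scene stem 0.46 [ 0.512 -0.07  -0.001] [247. 247.]
scene spoke0 0.93 [0.51  0.151 0.077] [199. 190.]
scene spoke1 0.93 [0.51  0.151 0.077] [199. 190.]
scene spoke2 0.93 [0.51  0.151 0.077] [199. 190.]
scene spoke3 0.93 [0.51  0.151 0.077] [199. 190.]
scene tie_tub 0.77 [0.476 0.251 0.003] [174. 197.]
scene label_roll 0.64 [ 0.423 -0.066 -0.001] [221. 262.]
scene date_stamp 0.83 [ 0.512 -0.068 -0.002] [246. 247.]
scene tally_counter 0.64 [0.566 0.271 0.001] [193. 184.]
scene steel_scoop 0.83 [0.656 0.074 0.002] [251. 201.]
scene tray_side 0.18 [ 0.565  0.27  -0.002] [193. 184.]
side stand 0.6 [0.505 0.096 0.003] [238. 273.]
side hub 0.75 [0.505 0.093 0.196] [235. 221.]
side stem 0.47 [0.511 0.15  0.077] [224. 264.]
side spoke0 0.87 [0.511 0.151 0.082] [224. 263.]
side spoke1 0.87 [0.511 0.151 0.082] [224. 263.]
side spoke2 0.87 [0.511 0.151 0.082] [224. 263.]
side spoke3 0.87 [0.511 0.151 0.082] [224. 263.]
1.1 [5.49978434e-01 9.50606464e-06 2.31271894e-01] [-1.79996941e+02 -6.12973151e-04  9.00017058e+01] [0.10225372 0.718502   0.33830139] 0.0187
```

```bash
python3 -c "
import cv2,numpy as np
cv2.imwrite('pics/c1.png',cv2.resize(np.vstack([cv2.imread('pics/s1.png'),cv2.imread('pics/d1.png')]),(400,600)) if 0 else cv2.resize(np.hstack([cv2.imread('pics/s1.png'),cv2.imread('pics/d1.png')]),(800,300)))"
```

```text
(no output)
```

View pics/s1.png

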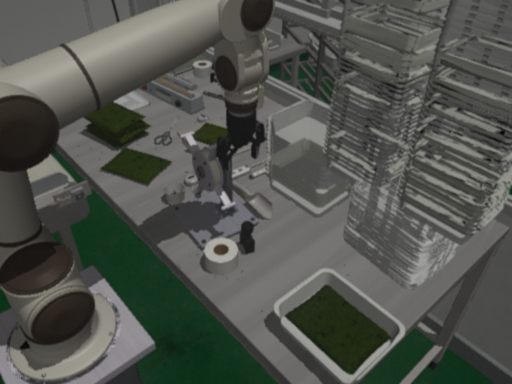

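View pics/d1.png

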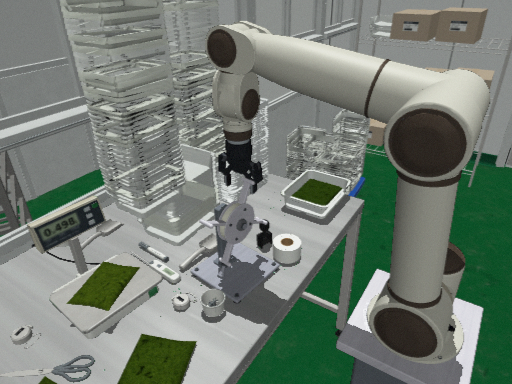

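```bash
python3 -c "
import cv2,numpy as np
a=cv2.imread('pics/s1.png')[110:230,150:280];b=cv2.imread('pics/d1.png')[170:300,180:310]
f=lambda i:cv2.resize(i,(400,400),interpolation=cv2.INTER_CUBIC)
cv2.imwrite('pics/c1.png',np.hstack([f(a),f(b)]))"
```

```text
(no output)
```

View pics/c1.png

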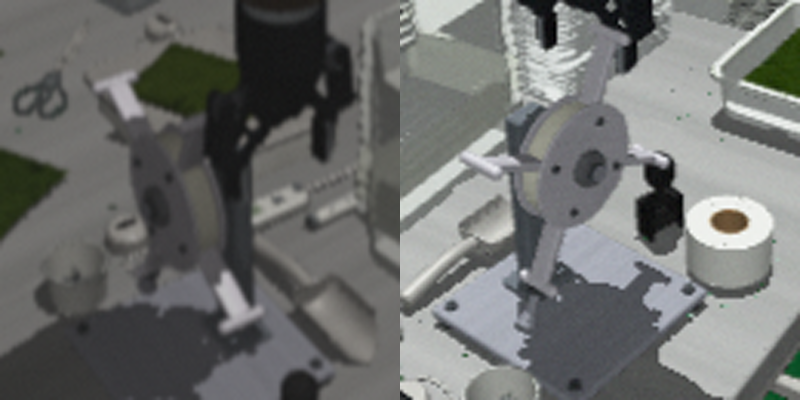

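```bash
cat >> h.py <<'E'
def cloud(c,name):
    p,d=camera(c);K=calibration(c);M=cut_out(name,c)
    m=M[0]["mask"]&(d>0); v,u=np.nonzero(m); z=d[m]
    P=(np.linalg.inv(K["camera_matrix"])@np.stack([u,v,np.ones(len(u))]))*z
    X=(np.array(K["R"]).T@(P-np.array(K["t"])[:,None])).T
    print(c,name,M[0]["score"],len(X),X.min(0).round(3),X.max(0).round(3)); return X
E
python3 - <<'E'
from h import *
for c in("side","scene"):
    X=cloud(c,"hub"); np.save(c+".npy",X)
    rng=np.random.default_rng(0)
    r=np.hypot(X[:,1]-.092,X[:,2]-.195); Y=X[(r<.065)&(X[:,0]<.53)]
    best=0
    for i in range(500):
        a=Y[rng.choice(len(Y),3,False)]; n=np.cross(a[1]-a[0],a[2]-a[0]); l=np.linalg.norm(n)
        if l<1e-5: continue
        n/=l
        k=abs((Y-a[0])@n)<.003
        if k.sum()>best: best=k.sum();B=k
    A=np.c_[np.ones(B.sum()),Y[B][:,1:]-[.092,.195]]
    print(len(Y),best,np.linalg.lstsq(A,Y[B][:,0],rcond=None)[0])
    G=X[(r>.07)&(r<.135)&(X[:,0]>.46)&(X[:,0]<.55)&(X[:,2]>.03)]
    th=np.degrees(np.arctan2(-(G[:,1]-.092),G[:,2]-.195))%360
    h,e=np.histogram(th,36,(0,360)); print([(int(a),int(b)) for a,b in zip(e,h) if b>5])
    print("mod90",np.degrees(np.angle(np.exp(4j*np.radians(th)).mean()))/4)
print(get_obs()["time"])
E
```

```text
side hub 0.73 4914 [ 0.408 -0.32  -0.004] [0.808 0.222 0.314]
1176 739 [ 0.48719237  0.11971894 -0.00390511]
[(20, 181), (110, 56), (200, 94), (210, 84), (290, 114), (300, 13)]
mod90 27.050450948389
scene hub 0.78 4445 [ 0.389 -0.035 -0.004] [0.707 0.446 0.318]
935 507 [0.48524537 0.11575473 0.00059061]
[(20, 78), (30, 27), (50, 6), (110, 204), (160, 19), (170, 6), (200, 64), (290, 111), (300, 50)]
mod90 26.769692214454786
1.3
```

Call:
servo_tool:
  moves:
    - [[0,0,0],[0,0,-0.03],0]
    - [[0,0,2.7],[0,0,-0.04],0]
    - [[0,0,2],[0,0,-0.04],0]
    - [[0,0,2],[0,0,-0.04],0]
    - [[0,0,0],[0.022,-0.019,0],0]
    - [[0,0,0],[0.022,-0.019,0],0]
    - [[0,0,0],[0.022,-0.019,0],0]
    - [[0,0,0],[0,0,0],0]
    - [[0,0,0],[0,0,0],0]

```text
time: 2.2
ee_pos: [0.501, 0.0725, 0.3816]
tcp_rot: [180.0, 0.0, 83.4]
wrist_force: [0.1, 0.3, -0.0]
opening: 0.0004
grasp_force: 0.0
```

```bash
python3 - <<'E'
from h import *
look("wrist",["hub","spoke1"],"w1.png")
look("side",[],"d2.png")
a=cv2.imread('pics/w1.png');b=cv2.imread('pics/d2.png')[100:300,160:320]
cv2.imwrite('pics/c2.png',np.hstack([cv2.resize(a,(480,360)),cv2.resize(b,(288,360))]))
o=get_obs();print(o["time"],o["ee_pos"],o["tcp_rot"],o["wrist_force"],o["opening"])
E
```

```text
wrist hub 0.17 [ 0.48   0.243 -0.005] [227.  54.]
wrist spoke1 0.91 [ 0.488 -0.025  0.137] [249. 227.]
2.4 [0.50152421 0.0715852  0.38095853] [-1.79974742e+02  1.26238253e-02  8.32461478e+01] [0.07789293 0.09501397 0.07860438] -0.00037235191870818785
```

View pics/c2.png

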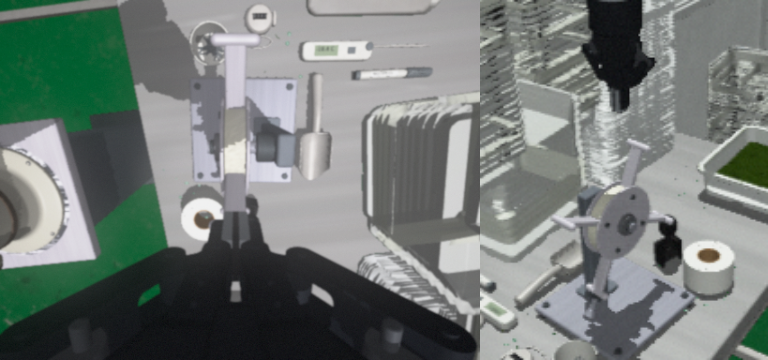

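Call:
servo_tool:
  moves:
    - [[0,0,0],[0,0,0.03],0]
    - [[0,0,0],[0,0,0.03],0]
    - [[0,0,0],[0,0,0.03],0]
    - [[0,0,0],[0,0,0],0]
    - [[0,0,0],[-0.006,0,0],0]
    - [[0,0,0],[-0.006,0,0],0]
    - [[0,0,0],[-0.01,0,0.006],0]
    - [[0,0,0],[-0.01,0,0.006],0]
    - [[0,0,0],[-0.007,0,0.006],0]
    - [[0,0,0],[-0.007,0,0.006],0]
    - [[0,0,0],[0,0,0],0]

```text
time: 3.5
ee_pos: [0.4953, 0.0255, 0.2662]
tcp_rot: [-179.9, 0.0, 83.2]
wrist_force: [0.1, 0.1, 0.0]
opening: 0.0002
grasp_force: 0.0
```

```bash
cat >> h.py <<'E'
def reel():
    for c in("side","scene"):
        X=cloud(c,"hub"); r=np.hypot(X[:,1]-.092,X[:,2]-.195)
        off=X[:,0]-.504-.118*(X[:,1]-.092)
        G=X[(r>.07)&(r<.12)&(abs(off)<.015)&(X[:,2]>.03)]
        th=np.degrees(np.arctan2(-(G[:,1]-.092)/.993,G[:,2]-.195))%360
        h,e=np.histogram(th,36,(0,360)); print([(int(a),int(b)) for a,b in zip(e,h) if b>5])
        for k in range(4):
            h2=0
        print("mod90",np.degrees(np.angle(np.exp(4j*np.radians(th)).mean()))/4)
    o=get_obs();p=o["ee_pos"];d=np.array(p)-[.504,.092,.195];print(o["time"],"s,n,z",d@[.117,.993,0],d@[.993,-.117,0],d[2],o["wrist_force"])
E
python3 - <<'E'
from h import *
reel()
look("side",[],"d3.png")
E
```

```text
side hub 0.8 4719 [ 0.408 -0.385 -0.005] [0.808 0.226 0.297]
[(40, 87), (130, 13), (140, 19), (220, 9), (230, 128), (310, 31), (320, 6)]
mod90 -40.30096930460444
scene hub 0.68 4204 [ 0.404 -0.022 -0.003] [0.728 0.473 0.297]
[(40, 7), (50, 7), (130, 128), (220, 12), (310, 14), (320, 85)]
mod90 -41.1167971451573
3.7 s,n,z -0.06587953051622922 -0.000643177374933754 0.07229601110599515 [-0.19744391 -0.24540664  0.71411239]
```

```bash
python3 -c "
import cv2
b=cv2.imread('pics/d3.png')[100:300,160:320]
cv2.imwrite('pics/c3.png',cv2.resize(b,(480,600)))"
```

```text
(no output)
```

View pics/c3.png

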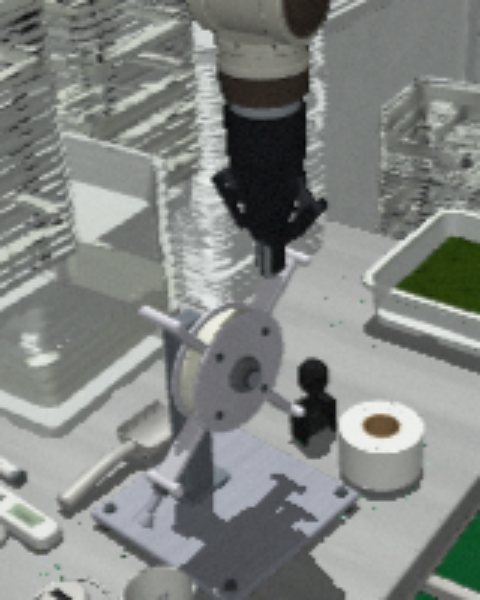

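Call:
servo_tool:
  moves:
    - [[0,0,0],[-0.0056,0,0.0072],0]
    - [[0,0,0],[-0.0056,0,0.0072],0]
    - [[0,0,0],[-0.0043,0,0.0081],0]
    - [[0,0,0],[-0.0043,0,0.0081],0]
    - [[0,0,0],[-0.0028,0,0.0087],0]
    - [[0,0,0],[-0.0028,0,0.0087],0]
    - [[0,0,0],[-0.0012,0,0.009],0]
    - [[0,0,0],[-0.0012,0,0.009],0]
    - [[0,0,0],[0,0,0.009],0]
    - [[0,0,0],[0,0,0],0]
    - [[0,0,0],[0,0,0],0]

```text
time: 4.85
ee_pos: [0.4923, -0.0009, 0.192]
tcp_rot: [-180.0, -0.0, 83.3]
wrist_force: [0.5, -1.5, 0.5]
opening: -0.0001
grasp_force: 0.0
```

```bash
python3 - <<'E'
from h import *
reel()
E
```

```text
side hub 0.58 4865 [ 0.408 -0.276 -0.004] [0.774 0.26  0.326]
[(0, 108), (80, 8), (90, 56), (180, 44), (190, 50), (270, 75), (280, 31)]
mod90 6.70840478032198
scene hub 0.66 3745 [ 0.396 -0.04  -0.003] [0.696 0.386 0.348]
[(0, 46), (10, 28), (90, 80), (180, 74), (270, 64), (280, 16)]
mod90 6.842591786166262
5.05 s,n,z -0.09366101292075257 -0.0004262911685295954 -0.0024266723559872583 [-0.35810284  0.27615887  0.07072613]
```

Call:
servo_tool:
  moves:
    - [[0,0,0],[0,0,-0.04],0]
    - [[0,0,0],[0,0,-0.04],0]
    - [[0,0,0],[0,0,-0.04],0]
    - [[0,0,0],[0,0,-0.04],0]
    - [[0,0,0],[0,0,-0.04],0]
    - [[0,0,0],[0.029,0,0],0]
    - [[0,0,0],[0.029,0,0],0]
    - [[0,0,0],[0.029,0,0],0]
    - [[0,0,0],[0.029,0,0],0]
    - [[0,0,0],[0,0,0],0]
    - [[0,0,0],[0,0,0],0]

```text
time: 6.15
ee_pos: [0.506, 0.1146, 0.3923]
tcp_rot: [-180.0, 0.0, 83.4]
wrist_force: [-0.1, 0.2, 0.5]
opening: 0.0001
grasp_force: 0.0
```

Call:
servo_tool:
  moves:
    - [[0,0,0],[0,0,0.031],0]
    - [[0,0,0],[0,0,0.031],0]
    - [[0,0,0],[0,0,0.031],0]
    - [[0,0,0],[0,0,0],0]
    - [[0,0,0],[0,0,0],0]

```text
time: 6.65
ee_pos: [0.5057, 0.1134, 0.3004]
tcp_rot: [180.0, -0.0, 83.2]
wrist_force: [0.3, -0.4, 0.7]
opening: -0.0
grasp_force: 0.0
```

```bash
python3 - <<'E'
from h import *
reel()
E
```

```text
side hub 0.78 4798 [ 0.408 -0.272 -0.003] [0.78  0.259 0.325]
[(0, 119), (90, 64), (180, 47), (190, 48), (270, 74), (280, 37)]
mod90 6.824335117552045
scene hub 0.86 4607 [ 0.406 -0.042 -0.004] [0.693 0.516 0.325]
[(0, 52), (10, 59), (90, 116), (180, 74), (270, 79), (280, 15)]
mod90 6.867764089154864
6.85 s,n,z 0.02218216444655918 3.5419085791250224e-05 0.10630064806540401 [-0.7375835  -0.12723304  0.39092342]
```

Call:
servo_tool:
  moves:
    - [[0,0,0],[-0.0095,0,0],0]
    - [[0,0,0],[-0.0095,0,0.001],0]
    - [[0,0,0],[-0.0117,0,0.0022],0]
    - [[0,0,0],[-0.0117,0,0.0022],0]
    - [[0,0,0],[-0.0085,0,0.0035],0]
    - [[0,0,0],[-0.0085,0,0.0035],0]
    - [[0,0,0],[-0.0078,0,0.0049],0]
    - [[0,0,0],[-0.0078,0,0.0049],0]
    - [[0,0,0],[-0.0068,0,0.0062],0]
    - [[0,0,0],[-0.0068,0,0.0062],0]

```text
time: 7.85
ee_pos: [0.4956, 0.0256, 0.264]
tcp_rot: [-180.0, 0.0, 83.3]
wrist_force: [0.9, 2.2, 0.8]
opening: 0.0003
grasp_force: 0.8
```

Call:
servo_tool:
  moves:
    - [[0,0,0],[-0.0056,0,0.0072],0]
    - [[0,0,0],[-0.0056,0,0.0072],0]
    - [[0,0,0],[-0.0043,0,0.0081],0]
    - [[0,0,0],[-0.0043,0,0.0081],0]
    - [[0,0,0],[-0.0028,0,0.0087],0]
    - [[0,0,0],[-0.0028,0,0.006],0]
    - [[0,0,0],[0,0,0],0]
    - [[0,0,0],[0,0,0],0]

```text
time: 8.65
ee_pos: [0.4926, 0.0009, 0.2193]
tcp_rot: [-180.0, 0.0, 83.3]
wrist_force: [1.2, -0.4, 0.1]
opening: -0.0002
grasp_force: 0.0
```

```bash
python3 - <<'E'
from h import *
reel()
look("scene",["stem","hub"])
look("side",["stem","hub"],"d4.png")
b=cv2.imread('pics/d4.png')[100:300,160:320]
cv2.imwrite('pics/c4.png',cv2.resize(b,(480,600)))
E
```

```text
side hub 0.62 4682 [ 0.409 -0.259 -0.003] [0.79  0.223 0.361]
[(70, 59), (170, 70), (250, 9), (260, 117), (340, 91)]
mod90 -9.716194332866273
scene hub 0.83 4091 [ 0.396 -0.079 -0.005] [0.816 0.593 0.36 ]
[(70, 61), (80, 6), (160, 104), (170, 8), (260, 44), (350, 131)]
mod90 -9.820747523544743
8.85 s,n,z -0.09168097400740369 -0.00046442043703650584 0.02466458365527477 [ 0.19342167 -0.28250438 -0.38059819]
scene stem 0.6 [0.507 0.112 0.323] [202. 126.]
scene hub 0.87 [0.503 0.088 0.196] [208. 169.]
side stem 0.52 [0.507 0.114 0.323] [228. 186.]
side hub 0.61 [0.503 0.093 0.197] [236. 221.]
```

View pics/c4.png

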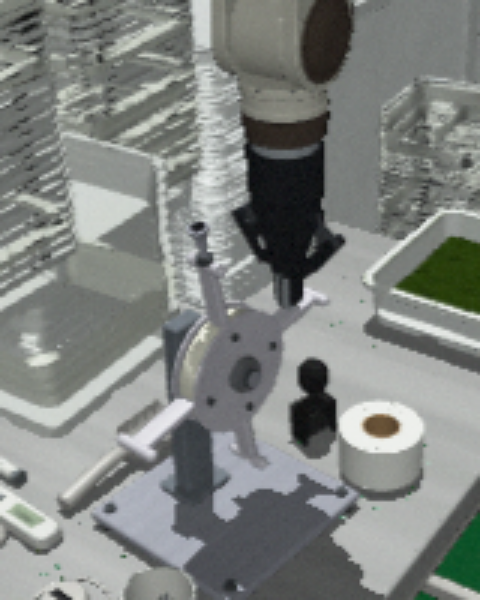

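Call:
servo_tool:
  moves:
    - [[0,0,0],[-0.0006,0,0.0035],0]
    - [[0,0,0],[-0.0006,0,0.0035],0]
    - [[0,0,0],[-0.0006,0,0.0035],0]
    - [[0,0,0],[-0.0006,0,0.003],0]
    - [[0,0,0],[0,0,0.002],0]
    - [[0,0,0],[0,0,0.0015],0]
    - [[0,0,0],[0,0,0],0]
    - [[0,0,0],[0,0,0],0]

```text
time: 9.95
ee_pos: [0.4922, -0.0014, 0.2022]
tcp_rot: [-180.0, -0.0, 83.3]
wrist_force: [0.6, 0.0, 0.5]
opening: -0.0
grasp_force: 0.0
```

```bash
python3 - <<'E'
from h import *
reel()
E
```

```text
side hub 0.58 4862 [ 0.407 -0.306 -0.003] [0.748 0.225 0.363]
[(80, 55), (170, 11), (180, 73), (260, 17), (270, 106), (350, 112)]
mod90 -0.9001476294429968
scene hub 0.83 3745 [ 0.404 -0.042 -0.006] [0.721 0.437 0.363]
[(0, 83), (80, 63), (170, 85), (260, 15), (270, 48), (350, 12)]
mod90 -1.1918337008945508
10.15 s,n,z -0.09414741288475507 -0.0005912970864711159 0.0073510615866951845 [ 0.36840963 -0.1508248   0.68408712]
```

Call:
servo_tool:
  moves:
    - [[0,0,0],[0,0,0.001],0]
    - [[0,0,0],[0,0,0.001],0]
    - [[0,0,0],[0,0,0],0]
    - [[0,0,0],[0,0,0],0]
    - [[0,0,0],[0,0,-0.01],0]
    - [[0,0,0],[0,0,-0.03],0]
    - [[0,0,0],[-0.01,0,-0.04],0]
    - [[0,0,0],[-0.01,0,-0.04],0]
    - [[0,0,0],[-0.01,0,-0.04],0]
    - [[0,0,0],[-0.01,0,-0.04],0]
    - [[0,0,0],[0,0,0],0]
    - [[0,0,0],[0,0,0],0]

```text
time: 11.35
ee_pos: [0.4882, -0.0414, 0.4015]
tcp_rot: [179.9, -0.0, 83.3]
wrist_force: [0.3, -1.0, -0.8]
opening: -0.0002
grasp_force: 0.0
```

```bash
python3 - <<'E'
from h import *
reel()
look("scene",["stem","hub"])
look("side",["stem","hub","stand","date_stamp","label_roll","tie_tub"],"d5.png")
b=cv2.imread('pics/d5.png')[100:300,160:320]
cv2.imwrite('pics/c5.png',cv2.resize(b,(480,600)))
E
```

```text
side hub 0.95 4835 [ 0.408 -0.309 -0.003] [0.784 0.224 0.363]
[(80, 75), (90, 9), (180, 83), (260, 11), (270, 105), (350, 105)]
mod90 -0.05992850863296166
scene hub 0.97 4634 [ 0.405 -0.041 -0.005] [0.767 0.489 0.362]
[(0, 120), (80, 105), (90, 7), (170, 82), (270, 68), (350, 6)]
mod90 0.09047359480613668
11.55 s,n,z -0.13399329268437785 -0.0007914427530649962 0.20430390689830502 [-0.49012529  0.04961077 -0.06737949]
scene stem 0.45 [0.502 0.095 0.325] [204. 129.]
scene hub 0.67 [0.505 0.092 0.196] [208. 168.]
side stem 0.51 [0.506 0.091 0.324] [233. 182.]
side hub 0.73 [0.502 0.092 0.195] [236. 222.]
side stand 0.71 [0.506 0.097 0.005] [237. 272.]
side date_stamp 0.77 [ 0.515 -0.075 -0.   ] [264. 243.]
side label_roll 0.67 [ 0.42  -0.065  0.002] [287. 254.]
side tie_tub 0.76 [0.478 0.246 0.001] [214. 309.]
```

View pics/c5.png

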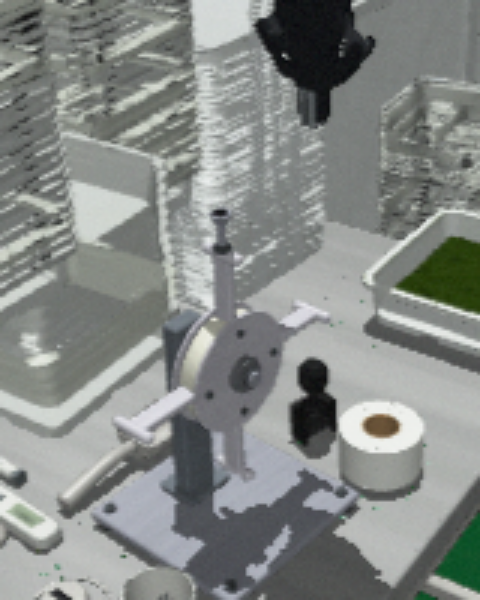

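The picture shows the stem upright (stem top at crop pixel 218,215), the reel at rest, the gripper clear and the things around it undisturbed.

```bash
python3 -c "
from workcell import job_done
print(job_done())"
```

```text
the job is handed in; nothing more can be done
None
```

The threading stem now points straight up, measured within about 0.1° from both cameras. The reel stood still with the arm clear of it, nothing around it showed any disturbance, and the job was handed in at about 12 s.

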